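# Clear the vial chute and make up two sample kits

## Robot

A 6-joint arm with a two-finger parallel gripper is mounted at the origin on a cart in front of the work surface, level with it; the furniture and walls round the work are solid. World frame = base frame: x ahead of the robot, y to its left, z up, the work surface at z = 0. Lengths are in m, angles in rad, forces in N, time in s.
With the tool pointing down it reaches from about 0.3 to 0.95 m from the base axis. Payload 3.1 kg.
Tool frame: the origin (TCP) lies midway between the tips of the shut fingers; the grasp point (between the pads) lies 19 mm behind it (hold_point_z is the distance from the TCP to the grasp point, in m); z points along the fingers, y is the line along which they close (so a half turn about z gives the same grasp; the last joint's range is limited). The gripper opens to 85 mm and grips with 20 to 120 N. Pads are 22 mm wide; open, the fingers measure 114 mm over their backs; the gripper's body (76 mm by 85 mm) begins 54 mm behind the grasp point. The pads swing forward as they close: fully open they stand 13 mm farther back than shut.
Start: joints at [1.149, 0.308, 1.634, -0, 1.2, -0.07], TCP at [0.215, 0.587, 0.202] pointing down, gripper open.
Joint ranges: [-3.06, 3.06], [-0.79, 1.96], [0.05, 2.63], [-1.19, 4.34], [0.05, 2.64], [-2.94, 2.94]. Speed limits (rad/s): [2.79, 2.79, 3.14, 3.14, 3.14, 3.14].

## Interface

Orientations are given as [roll, pitch, yaw] about the fixed x, y, z axes, in that order (R = Rz(yaw) Ry(pitch) Rx(roll)).
In Python, from cell import * gives the robot as it stands.
- The arm moves only by the tool step_arm, never from a script. Its argument "moves" is a list of rows, each a list of 5 numbers: the finger opening in mm, from 0 to 85.4, then the shift along the world's x, y, z in units of 120 mm (1.0 is 120 mm), then the turn about the world's z in units of pi rad (1.0 is pi rad). A call has 1 to 8 rows; each row is the pose to reach, as a shift and turn from the pose commanded when the call began, turning the shorter way round; what a row does not reach only later rows make up. A row lasts 1/12 s, in which the tool goes at most 41.7 mm and 7.16 degrees, less where a joint would pass 70% of its speed; a pose out of reach is approached as far as the arm can. A call with a number of a shift or a turn outside -1 to 1 is refused whole. A call with a gripper value outside its range is refused whole. The fingers move at their own pace and stop on an object; the grip force is fixed at half the most. Time passes only in rows, so rows that repeat a pose let the fingers close. It gives the time, the measured TCP pose, the force, the opening and the grip force at its end, in the units of the state.
- sense(): the state, without advancing time (a new reading comes with each control period).
- capture(name): name is "side" or "top" or "wrist"; returns (picture, depth): 384x512x3 uint8, red, green, blue; 384x512 float32, m along the optical axis (not along the pixel's ray), 0 where there is no reading.
- camera_info(name): a dict with "vfov" (degrees; the focal length in pixels is half the picture's height over the tangent of half this angle, whatever the lens; pixels are square), "cx", "cy" (the principal point, pixels), "R" (3x3) and "t" (3): a world point X has camera coordinates R X + t; the wrist camera has in their place "T_tool_cam" (4x4, takes a point from camera to tool coordinates, whose origin is the TCP and whose axes are the flange's). Camera axes: x right, y down, z forward; pixel columns grow to the right and rows downward; lengths in m; the calibration is good to about 2 mm. A picture is of the moment at which its call begins: read the wrist's pose just before it. camera_info takes no time and is no camera call.
- hand_in(): hands the job in; it is judged then, once.
The state is a dict: "time_s": time; "joint_pos": joint angles; "joint_velocities": joint speeds; "effort": joint torques, N m; "position": TCP position; "tcp_rot": TCP orientation; "force": force on the tool from outside, world axes, zero at the start; "torque": the same for the moment, N m; "opening": finger opening in m; "grip_force": force on a finger pad.
Only numpy, scipy, OpenCV 4.12 (cv2) and the standard library are available. Lean on these libraries where they do the work, as an engineer would, in place of code of your own. Each camera call takes 0.05 s, during which the arm holds its last target. There are 200 camera calls.

## Task

Make up two kits from the stock on the bench. A rock has fallen into the vial chute and blocks it: lift the rock out so that the vial behind it rolls down to the chute's stop. Field kit, in the long tray: that rock and the folding hand lens, side by side. Grain kit, in the square tray: the vial from the chute, laid down, and the petri dish, kept upright throughout.

Things in the scene. Friction and masses are not known exactly. Their poses are not given: they have to be found in the camera images.
- rock_mid (a point): The reddish-brown rock specimen in the chute, an irregular lump 50 x 48 mm and 37 mm high, 0.135 kg; the point is its centre, half-way up. It lies on the chute's landing and stands well above the low side lips there, so it can be gripped across the chute (along chute_stop's y) above the lips. The paler rock elsewhere on the bench is not part of the job.
- vial_mid (a point): The lying glass sample vial with a white cap, a cylinder 16 mm in diameter and 64 mm long, about 15 g; the point is its centre; its z axis runs along its length toward the cap. At the start it lies across the chute against the rock; it rolls freely.
- dish_mid (a point): The clear lidded petri dish, 58 mm in diameter, 15 mm high, 20 g, flat on the bench; the point is its centre, half-way up (7.5 mm above its underside); z is up.
- lens_mid (a point): The folding hand lens in its metal case, 24 mm (its x) by 32 mm (its y) by 14 mm high, 30 g, flat on the bench; the point is its centre, half-way up (7 mm above its underside); z is up.
- chute_stop (a point): Fixed point on the chute: centre of a vial that has rolled down to the stop (floor 7.8 mm below). x points up the chute, y across it, z straight up. The stop is two tabs, each 12 mm wide, 7 mm higher than this point, with an open 44 mm gap between them where a finger fits in front of the vial; the floor ends 12 mm in front. The rock lies 25 mm up the chute from here.
- vial_chute: The fixed vial chute with bright aluminium sides and a dark steel floor, 68 mm wide inside, 205 mm long, axes as chute_stop; origin on the bench, 81 mm up the chute from chute_stop. Floor slopes down toward -x: 4 degrees for the lowest 63 mm (landing), then 12 degrees. Side lips beside the landing reach 25 mm above the bench, side plates from x = -4 mm up the chute 66 mm.
- long_tray: Fixed open grey tray, outside 110 mm (its x) by 200 mm (its y), walls 4 mm thick and 18 mm high; the origin is the centre of its underside on the bench; the floor is 4 mm above it, 102 x 192 mm inside.
- square_tray: Fixed open grey tray, outside 150 x 150 mm, walls 4 mm thick and 18 mm high; the origin is the centre of its underside on the bench; the floor is 4 mm above it, 142 x 142 mm inside.

How it is judged:
On the way:
1. the rock is lifted out of the chute and the vial has rolled down to the chute's stop (within 12 mm of it) (horizontal distance between vial_mid and chute_stop below 0.012 m and z of vial_mid in the frame of chute_stop below 0.006 m and distance between rock_mid and chute_stop above 0.05 m), for 0.2 s.
At the end, for the whole second after the job is handed in: Rock and hand lens rest inside the long tray, the lens flat (0.2 rad); vial (lying) and petri dish (upright within 0.15 rad) rest on the floor of the square tray; each centre is inside the tray walls and none lies on another thing or a rim; all released and at rest (x of rock_mid in the frame of long_tray between -0.051 and 0.051 m and y of rock_mid in the frame of long_tray between -0.096 and 0.096 m and z of rock_mid in the frame of long_tray below 0.034 m and x of lens_mid in the frame of long_tray between -0.051 and 0.051 m and y of lens_mid in the frame of long_tray between -0.096 and 0.096 m and z of lens_mid in the frame of long_tray below 0.018 m and x of vial_mid in the frame of square_tray between -0.071 and 0.071 m and y of vial_mid in the frame of square_tray between -0.071 and 0.071 m and z of vial_mid in the frame of square_tray below 0.019 m and x of dish_mid in the frame of square_tray between -0.071 and 0.071 m and y of dish_mid in the frame of square_tray between -0.071 and 0.071 m and z of dish_mid in the frame of square_tray below 0.018 m and angle between dish_mid's own z axis and vertical below 0.15 rad and angle between lens_mid's own z axis and vertical below 0.2 rad and linear speed of each of rock, lens, vial, dish below 0.02 m/s); the robot touches nothing.
It fails at once if the petri dish is tipped by more than 0.6 rad (angle between dish_mid's own z axis and vertical above 0.6 rad).
It also fails if it takes over 93 s, if anything falls off the work surface, if the arm or the gripper's body presses on something with over 40 N, if the wrist force passes 120 N, or if a joint passes its speed limit or range.

## Working session

There is one attempt and no reset: what is moved stays moved. The work goes in short steps, Python scripts to look and compute and a tool call to move; the robot and the scene stay as the last step left them, time stands still between calls to the robot, and variables do not carry over. Pictures are saved under pics/ and viewed, at most 14 in all, crops included, and the job is handed in when it is done.

Besides the shell and the picture viewer there is one more tool, called as name(argument=value, ...) on one line, values as JSON. step_arm: Moves the arm, as the interface text tells. Its arguments: {"type":"object","properties":{"moves":{"type":"array","items":{"type":"array","items":{"type":"number"}}}},"required":["moves"]}

```bash
mkdir -p pics; ls; cat > h.py <<'E'
from cell import *
import numpy as np, cv2
def K(name):
    c=camera_info(name); f=192/np.tan(np.radians(c["vfov"])/2); return c,f
def ray(name,u,v,z):
    "pixel -> world point at height z (fixed cams)"
    c,f=K(name); R=np.array(c["R"]);t=np.array(c["t"])
    o=-R.T@t; d=R.T@np.array([(u-c["cx"])/f,(v-c["cy"])/f,1]); return o+d*(z-o[2])/d[2]
def cloud(name,dep):
    c,f=K(name); R=np.array(c["R"]);t=np.array(c["t"])
    v,u=np.mgrid[:384,:512]; P=np.stack([(u-c["cx"])/f*dep,(v-c["cy"])/f*dep,dep],-1)
    return (P-t)@R
E
python3 - <<'E'
from h import *
s=sense();print(s)
for n in("top","side","wrist"):
    p,d=capture(n); cv2.imwrite(f"pics/{n}0.png",p[...,::-1]); np.save(n+"0.npy",d)
    print(n,{k:np.round(v,4).tolist() for k,v in camera_info(n).items()})
E
```

```text
pics
{'time_s': 0.0, 'joint_pos': array([ 1.14929253e+00,  3.09032310e-01,  1.63519553e+00, -1.79619233e-05,
        1.19971909e+00, -6.96790691e-02]), 'joint_velocities': array([-6.21657035e-04, -3.99065488e-05, -3.16472143e-05, -4.27598698e-04,
        8.06481711e-04,  1.68707696e-04]), 'effort': array([ 1.37344250e-03, -4.15258813e+01, -2.76667053e+01, -6.56626412e-05,
        1.03068622e-02, -5.95135717e-06]), 'position': array([0.21503029, 0.58588245, 0.2006259 ]), 'tcp_rot': array([-3.13924292e+00, -1.47227903e-04,  2.78977429e+00]), 'force': array([-0.46562705,  0.38715941, -0.16049913]), 'torque': array([-0.03007802, -0.01294023, -0.01011971]), 'grip_force': 0.0, 'opening': 0.08531492283480276}
top {'vfov': 50.3795, 'cx': 249.4615, 'cy': 191.9156, 'R': [[-0.0, -1.0, -0.0024], [-0.9886, 0.0004, -0.1506], [0.1506, 0.0023, -0.9886]], 't': [-0.0184, 0.4794, 0.9915]}
side {'vfov': 52.5408, 'cx': 257.8367, 'cy': 189.9246, 'R': [[-0.9986, 0.0507, -0.0166], [0.033, 0.3416, -0.9393], [-0.0419, -0.9385, -0.3428]], 't': [0.5037, 0.0418, 1.0795]}
wrist {'vfov': 61.3392, 'cx': 258.869, 'cy': 195.989, 'T_tool_cam': [[-0.0006, -0.9449, -0.3272, 0.086], [1.0, -0.0009, 0.0007, 0.0008], [-0.0009, -0.3272, 0.9449, -0.1725], [0.0, 0.0, 0.0, 1.0]]}
```

View pics/top0.png

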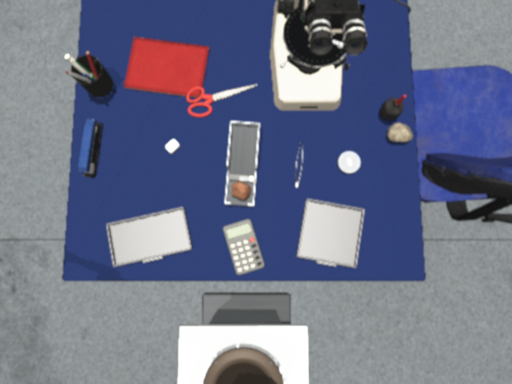

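View pics/side0.png

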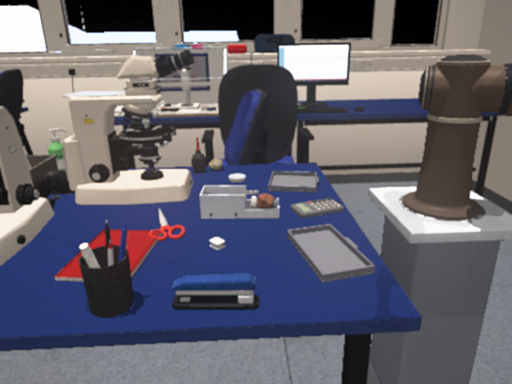

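The top view shows the chute at (242,165) with the rock at (241,190), the lens at (172,146), the dish at (349,162), the long tray at (150,237) and the square tray at (331,234). The side view agrees: chute at (240,203), lens at (217,243), dish at (237,178).

```bash
python3 - <<'E'
from h import *
p=cv2.imread("pics/top0.png");d=np.load("top0.npy");C=cloud("top",d)
hsv=cv2.cvtColor(p,cv2.COLOR_BGR2HSV)
def W(u,v,z):return np.round(ray("top",u,v,z)[:2],4)
light=((hsv[...,1]<90)&(hsv[...,2]>90)).astype(np.uint8)
for nm,(u0,v0,u1,v1),z in [("lens",(160,135,185,158),.014),("dish",(332,145,366,180),.015),("square",(290,195,370,272),.018),("long",(100,203,198,270),.018),("chute",(220,118,264,210),.03)]:
    m=np.zeros_like(light);m[v0:v1,u0:u1]=light[v0:v1,u0:u1]
    c=max(cv2.findContours(m,0,2)[0],key=cv2.contourArea)
    b=cv2.boxPoints(cv2.minAreaRect(c)); 
    w=np.array([W(*q,z) for q in b]);e=[w[1]-w[0],w[2]-w[1]]
    print(nm,w.mean(0),[ (np.linalg.norm(x).round(4),np.degrees(np.arctan2(x[1],x[0])).round(1)) for x in e])
m=((hsv[...,0]<15)&(hsv[...,1]>70)).astype(np.uint8);m[:170]=0;m[206:]=0;m[:,:225]=0;m[:,260:]=0
v,u=np.nonzero(m);print("rock",len(u),u.mean(),v.mean(),W(u.mean(),v.mean(),.035),np.median(C[m>0],0))
cv2.imwrite("pics/c1.png",cv2.resize(p[110:275,100:375],None,fx=2.9,fy=2.9,interpolation=cv2.INTER_CUBIC))
for q in[(172,146),(349,162),(331,234),(150,237),(243,145),(241,190),(240,175),(280,150)]:print(q,C[q[1],q[0]].round(4))
E
```

```text
lens [0.6059  0.18445] [(np.float64(0.039), np.float64(-43.2)), (np.float64(0.0326), np.float64(-135.1))]
dish [ 0.562625 -0.275875] [(np.float64(0.06), np.float64(-90.0)), (np.float64(0.0613), np.float64(177.7))]
square [ 0.37605 -0.2232 ] [(np.float64(0.1626), np.float64(-10.5)), (np.float64(0.1574), np.float64(-99.6))]
long [0.366475 0.236475] [(np.float64(0.2089), np.float64(-77.3)), (np.float64(0.1219), np.float64(-166.2))]
chute [0.556675 0.001825] [(np.float64(0.2257), np.float64(-3.8)), (np.float64(0.0861), np.float64(-94.6))]
rock 263 240.39923954372622 190.1596958174905 [0.4841 0.0043] [0.48203832 0.00319206 0.04631738]
(172, 146) [0.6049 0.1847 0.0126]
(349, 162) [ 0.5611 -0.277   0.0153]
(331, 234) [ 0.3752 -0.2262  0.0074]
(150, 237) [0.3677 0.2354 0.0058]
(243, 145) [ 0.6011 -0.002   0.036 ]
(241, 190) [0.482  0.0025 0.0507]
(240, 175) [0.5237 0.0056 0.0314]
(280, 150) [ 0.5978 -0.0995 -0.0024]
```

View pics/c1.png

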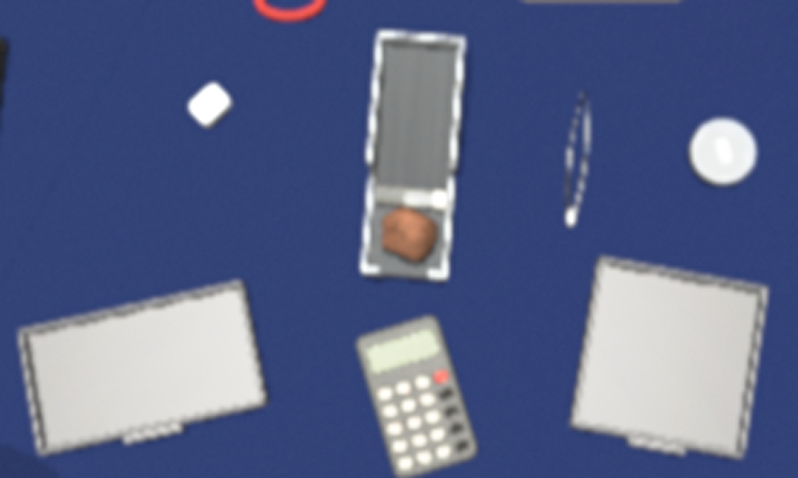

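The crop shows the vial across the chute just up-slope of the rock at crop (413,197), with its cap to the right at (440,198), and the rock at (410,234). I'll move the wrist camera over the chute.

step_arm(moves=[[85, 0.4, -1, 0, 0.03], [85, 0.4, -1, 0, 0.03], [85, 0.4, -1, 0, 0.03], [85, 0.4, -1, 0, 0.03], [85, 0.4, -1, 0, 0.03]])

```text
time_s: 0.57
position: [0.2638, 0.4644, 0.2014]
tcp_rot: [-3.14, -0.0, 2.881]
force: [0.2, -0.1, 1.1]
opening: 0.0851
grip_force: 0.0
```

step_arm(moves=[[85, 0.4, -1, 0, 0.03], [85, 0.4, -1, 0, 0.03], [85, 0.4, -1, 0, 0.03], [85, 0.4, -1, 0, 0.03], [85, 0.4, -1, 0, 0.03]])

```text
time_s: 0.98
position: [0.3121, 0.3464, 0.2021]
tcp_rot: [3.141, 0.0, 2.975]
force: [-0.2, 0.8, 0.3]
opening: 0.0849
grip_force: 0.0
```

step_arm(moves=[[85, 0.4, -1, 0, 0.03], [85, 0.4, -1, 0, 0.03], [85, 0.4, -1, 0, 0.03], [85, 0.4, -1, 0, 0.03], [85, 0.4, -1, 0, 0.03]])

```text
time_s: 1.4
position: [0.3606, 0.2271, 0.2023]
tcp_rot: [3.14, 0.001, 3.069]
force: [-0.1, 0.3, 0.5]
opening: 0.0851
grip_force: 0.0
```

step_arm(moves=[[85, 0.4, -1, 0, 0], [85, 0.4, -1, 0, 0], [85, 0.4, -1, 0, 0], [85, 0.4, -1, 0, 0], [85, 0.4, -1, 0, 0]])

```text
time_s: 1.82
position: [0.4088, 0.1074, 0.2022]
tcp_rot: [3.14, 0.001, 3.07]
force: [-0.3, 0.1, 0.1]
opening: 0.0847
grip_force: 0.0
```

step_arm(moves=[[85, 0.4, -0.9, 0, 0], [85, 0.4, -0.9, 0, 0], [85, 0.4, -0.9, 0, 0], [85, 0.4, -0.9, 0, 0], [85, 0.4, -0.9, 0, 0], [85, 0.4, -0.9, 0, 0]])

```text
time_s: 2.32
position: [0.4552, 0.0013, 0.2015]
tcp_rot: [3.14, -0.001, 3.075]
force: [-0.4, 0.2, 0.5]
opening: 0.0845
grip_force: 0.0
```

```bash
cat >> h.py <<'E'
from scipy.spatial.transform import Rotation as Ro
def wpose(s):
    c,f=K("wrist");T=np.eye(4);T[:3,:3]=Ro.from_euler("xyz",s["tcp_rot"]).as_matrix();T[:3,3]=s["position"]
    return T@np.array(c["T_tool_cam"]),f,c
def wray(P,u,v,z):
    M,f,c=P; d=M[:3,:3]@np.array([(u-c["cx"])/f,(v-c["cy"])/f,1]);o=M[:3,3]; return o+d*(z-o[2])/d[2]
def wcloud(P,dep):
    M,f,c=P;v,u=np.mgrid[:384,:512]
    X=np.stack([(u-c["cx"])/f*dep,(v-c["cy"])/f*dep,dep],-1); return X@M[:3,:3].T+M[:3,3]
def shot(tag):
    s=sense();P=wpose(s);p,d=capture("wrist");cv2.imwrite(f"pics/{tag}.png",p[...,::-1]);return s,P,p,d,wcloud(P,d)
E
python3 - <<'E'
from h import *
s,P,p,d,C=shot("w1");np.save("w1C.npy",C);print(s["time_s"],s["position"],s["tcp_rot"])
hsv=cv2.cvtColor(p,cv2.COLOR_RGB2HSV);m=((hsv[...,0]<15)&(hsv[...,1]>80)).astype(np.uint8)
n,l,st,ce=cv2.connectedComponentsWithStats(m)
for i in np.argsort(-st[1:,4])[:2]+1:
    Q=C[l==i];print(st[i],ce[i],Q.min(0),Q.max(0),np.percentile(Q,[2,50,98],axis=0).round(4).tolist())
E
```

```text
2.3167 [0.45517035 0.00129999 0.20150651] [ 3.13994481e+00 -1.31346992e-03  3.07451330e+00]
[ 244  173   43   43 1409] [265.10290987 193.67636622] [ 0.36992334 -0.01589232  0.01750382] [0.5130167  0.03064965 0.37413454] [[0.4619, -0.0135, 0.0337], [0.4804, 0.0079, 0.0473], [0.5001, 0.029, 0.0539]]
[ 328  320   42   57 1011] [347.82789318 345.05440158] [ 0.36992334  0.00791198 -0.00088067] [0.78391835 0.13963065 0.37413454] [[0.439, 0.0297, 0.0039], [0.7282, 0.1105, 0.0089], [0.7701, 0.1355, 0.3086]]
```

View pics/w1.png

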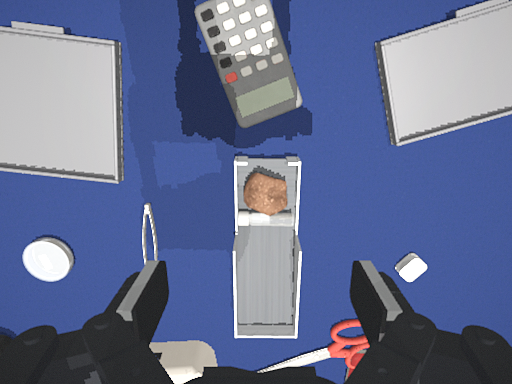

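The wrist view shows the rock at (265,193), the vial just up-slope at (265,217) with its white cap on the left at (250,217), the stop tabs at (240,160) and (294,160), the lens at (411,267), the dish at (48,259) and both trays.

```bash
python3 - <<'E'
from h import *
s=sense();P=wpose(s);p=cv2.imread("pics/w1.png");C=np.load("w1C.npy")
for n,u,v,z in[("lipL",234,157,.025),("lipR",300,157,.025),("plL",234,335,.066),("plR",300,336,.066),("vialL",239,217,.025),("vialR",292,218,.025),("lens",411,267,.012),("dish",48,259,.01)]:print(n,wray(P,u,v,z).round(4))
for u,v in[(265,164),(265,170),(252,170),(265,228),(265,245),(265,300),(236,190),(298,190),(240,161),(294,161),(265,193),(60,110),(450,70),(411,267),(48,259),(200,300)]:print((u,v),C[v,u].round(4))
g=cv2.cvtColor(p,cv2.COLOR_BGR2GRAY)
print(g[190,228:308].tolist());print(g[290,228:308].tolist());print(g[145:180,265].tolist())
E
```

```text
lipL [ 0.4431 -0.0235  0.025 ]
lipR [0.4479 0.0486 0.025 ]
plL [ 0.6473 -0.0394  0.066 ]
plR [0.6541 0.0384 0.066 ]
vialL [ 0.5143 -0.0242  0.025 ]
vialR [0.5197 0.0375 0.025 ]
lens [0.6037 0.1885 0.012 ]
dish [ 0.5617 -0.2732  0.01  ]
(265, 164) [0.4558 0.01   0.0152]
(265, 170) [0.4629 0.0096 0.0146]
(252, 170) [ 0.4616 -0.0052  0.0157]
(265, 228) [0.5316 0.0052 0.0229]
(265, 245) [0.5514 0.0038 0.0281]
(265, 300) [ 6.186e-01 -6.000e-04  4.240e-02]
(236, 190) [ 0.4809 -0.0246  0.0261]
(298, 190) [0.4855 0.0452 0.0267]
(240, 161) [ 0.447  -0.0169  0.0302]
(294, 161) [0.4513 0.0416 0.0288]
(265, 193) [0.4784 0.0079 0.051 ]
(60, 110) [ 0.382  -0.2131  0.0029]
(450, 70) [0.3694 0.2131 0.0047]
(411, 267) [0.603  0.1876 0.0138]
(48, 259) [ 0.5593 -0.2698  0.0144]
(200, 300) [ 0.6425 -0.0902  0.0023]
[87, 85, 88, 87, 81, 58, 235, 255, 255, 182, 147, 153, 156, 156, 165, 115, 89, 114, 123, 125, 120, 112, 115, 122, 128, 131, 135, 130, 129, 135, 151, 179, 171, 161, 161, 167, 169, 187, 196, 179, 152, 149, 151, 142, 138, 137, 139, 142, 149, 146, 147, 147, 160, 165, 159, 149, 144, 133, 133, 168, 180, 179, 178, 177, 178, 179, 179, 124, 110, 255, 255, 255, 87, 90, 96, 95, 94, 96, 99, 97]
[97, 96, 89, 79, 57, 219, 255, 255, 234, 148, 171, 175, 175, 175, 173, 170, 170, 173, 176, 179, 178, 176, 175, 177, 174, 176, 175, 176, 174, 175, 175, 177, 176, 174, 174, 177, 174, 171, 171, 173, 174, 176, 176, 172, 172, 176, 179, 177, 176, 178, 171, 170, 173, 176, 176, 171, 171, 175, 176, 176, 177, 175, 176, 165, 160, 130, 133, 143, 124, 255, 255, 253, 72, 90, 92, 91, 97, 95, 94, 97]
[97, 96, 97, 95, 96, 97, 97, 96, 99, 102, 84, 57, 50, 104, 166, 185, 178, 179, 179, 179, 178, 179, 184, 152, 94, 100, 100, 99, 103, 87, 97, 132, 146, 151, 154]
```

step_arm(moves=[[85, 0.22, 0.04, -0.3, 0], [85, 0.22, 0.04, -0.6, 0], [85, 0.22, 0.04, -0.9, 0], [85, 0.22, 0.04, -1, 0], [85, 0.22, 0.04, -1, 0]])

```text
time_s: 2.78
position: [0.477, 0.0062, 0.0777]
tcp_rot: [3.141, -0.01, 3.075]
force: [-0.3, 0.1, 0.0]
opening: 0.0851
grip_force: 0.0
```

step_arm(moves=[[85, 0, 0, -0.25, 0], [85, 0, 0, -0.4, 0], [85, 0, 0, -0.47, 0], [85, 0, 0, -0.47, 0], [70, 0, 0, -0.47, 0], [60, 0, 0, -0.47, 0], [60, 0, 0, -0.47, 0]])

```text
time_s: 3.37
position: [0.4835, 0.0036, 0.0271]
tcp_rot: [-3.142, 0.003, 3.073]
force: [0.0, 0.6, 0.3]
opening: 0.0601
grip_force: 0.0
```

step_arm(moves=[[30, 0, 0, 0, 0], [30, 0, 0, 0, 0], [30, 0, 0, 0, 0], [30, 0, 0, 0, 0], [30, 0, 0, 0, 0], [30, 0, 0, 0, 0]])

```text
time_s: 3.87
position: [0.4818, 0.0035, 0.0255]
tcp_rot: [-3.142, -0.0, 3.072]
force: [-0.7, -0.1, -0.2]
opening: 0.0299
grip_force: 0.0
```

```bash
python3 - <<'E'
from h import *
s,P,p,d,C=shot("w2");q,_=capture("side");print(s["opening"],s["grip_force"],s["position"])
a=cv2.resize(p[60:384,100:420],None,fx=1.25,fy=1.25);b=cv2.resize(q[160:240,180:300],(480,405),interpolation=cv2.INTER_CUBIC)[:405]
a=a[:405];cv2.imwrite("pics/m2.png",np.hstack([a[:,:310+10],b])[...,::-1])
E
```

```text
0.029942992182084502 0.0 [0.48177361 0.00346199 0.02546249]
```

View pics/m2.png

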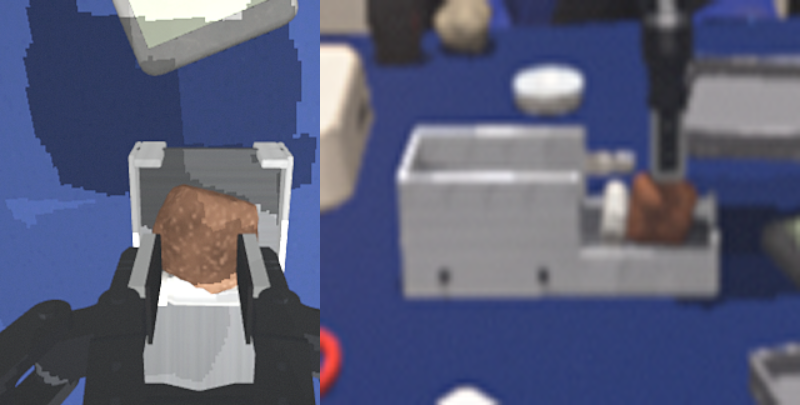

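The left half shows the fingers flanking the rock's rear part; the right half (side view) shows the fingertip at about side pixel (266,195), level with the rock's top, so the grasp seems too high.

```bash
python3 - <<'E'
from h import *
c,f=K("side");R=np.array(c["R"]);t=np.array(c["t"]);o=-R.T@t
for u,v in[(266,195),(266,197),(262,205),(266,207)]:
    dd=R.T@np.array([(u-c["cx"])/f,(v-c["cy"])/f,1])
    for y in(.02,-.012):print((u,v),(o+dd*(y-o[1])/dd[1]).round(4))
for y in(.02,-.012):
  X=R@np.array([.482,y,.0255])+t;print("tcp proj",X[:2]/X[2]*f+[c["cx"],c["cy"]])
_,d=capture("side");C=cloud("side",d)
for v in range(184,216,3):print(v,[C[v,u].round(3).tolist() for u in(262,266,270)])
s=sense();P=wpose(s);p,dw=capture("wrist");C=wcloud(P,dw)
m=(p.max(2)>85)&(p.max(2)<170)&(np.ptp(p.astype(int),axis=2)<15)
for v,u in[(260,217),(280,217),(260,297),(255,300),(230,265),(250,265)]:print((u,v),p[v,u],C[v,u].round(4))
E
```

```text
(266, 195) [0.4831 0.02   0.0545]
(266, 195) [ 0.4809 -0.012   0.0423]
(266, 197) [0.4831 0.02   0.0489]
(266, 197) [ 0.481  -0.012   0.0365]
(262, 205) [0.4939 0.02   0.0266]
(262, 205) [ 0.4922 -0.012   0.0134]
(266, 207) [0.4834 0.02   0.0204]
(266, 207) [ 0.4812 -0.012   0.0071]
tcp proj [266.49908423 205.21462984]
tcp proj [265.66001015 200.77776319]
184 [[0.493, 0.023, 0.086], [0.483, 0.023, 0.086], [0.473, 0.022, 0.086]]
187 [[0.494, 0.026, 0.079], [0.483, 0.023, 0.078], [0.473, 0.026, 0.078]]
190 [[0.483, -0.16, 0.003], [0.483, 0.021, 0.069], [0.473, 0.026, 0.07]]
193 [[0.492, 0.001, 0.053], [0.484, 0.031, 0.064], [0.473, 0.025, 0.061]]
196 [[0.494, 0.021, 0.052], [0.483, 0.014, 0.05], [0.472, 0.009, 0.047]]
199 [[0.494, 0.03, 0.048], [0.484, 0.025, 0.045], [0.473, 0.019, 0.042]]
202 [[0.494, 0.028, 0.038], [0.484, 0.028, 0.038], [0.473, 0.027, 0.037]]
205 [[0.494, 0.024, 0.028], [0.484, 0.024, 0.028], [0.473, 0.029, 0.029]]
208 [[0.494, 0.023, 0.019], [0.483, 0.018, 0.017], [0.473, 0.02, 0.017]]
211 [[0.495, 0.043, 0.019], [0.485, 0.042, 0.018], [0.475, 0.046, 0.02]]
214 [[0.496, 0.042, 0.01], [0.485, 0.044, 0.011], [0.475, 0.046, 0.011]]
(217, 260) [150 151 151] [ 0.4681 -0.0128  0.0725]
(217, 280) [115 115 115] [ 0.4679 -0.0108  0.0884]
(297, 260) [152 154 153] [0.4701 0.0223 0.0734]
(300, 255) [158 159 159] [0.4704 0.0241 0.0686]
(265, 230) [184 141 114] [0.4686 0.0089 0.0438]
(265, 250) [148 113  90] [0.4766 0.0083 0.0507]
```

```bash
python3 - <<'E'
from h import *
s=sense();P=wpose(s);p,d=capture("wrist");C=wcloud(P,d)
for u in(214,217,219,298,300,302):
    print(u,[(v,int(p[v,u].max()),C[v,u].round(3).tolist()) for v in range(240,262,3)])
cv2.imwrite("pics/c3.png",cv2.resize(p[190:320,180:340],None,fx=4.5,fy=4.5)[...,::-1])
E
```

```text
214 [(240, 78, [0.486, -0.023, 0.016]), (243, 177, [0.488, -0.024, 0.017]), (246, 168, [0.469, -0.016, 0.058]), (249, 151, [0.468, -0.015, 0.063]), (252, 151, [0.468, -0.015, 0.066]), (255, 151, [0.467, -0.014, 0.069]), (258, 153, [0.469, -0.015, 0.069]), (261, 154, [0.468, -0.014, 0.073])]
217 [(240, 121, [0.486, -0.022, 0.016]), (243, 161, [0.488, -0.022, 0.018]), (246, 167, [0.468, -0.014, 0.059]), (249, 152, [0.468, -0.014, 0.063]), (252, 155, [0.468, -0.014, 0.066]), (255, 153, [0.468, -0.013, 0.068]), (258, 153, [0.468, -0.013, 0.07]), (261, 154, [0.468, -0.013, 0.073])]
219 [(240, 92, [0.486, -0.02, 0.016]), (243, 152, [0.488, -0.02, 0.018]), (246, 169, [0.468, -0.014, 0.059]), (249, 151, [0.468, -0.013, 0.062]), (252, 153, [0.467, -0.012, 0.067]), (255, 152, [0.468, -0.012, 0.068]), (258, 152, [0.467, -0.012, 0.072]), (261, 154, [0.468, -0.012, 0.073])]
298 [(240, 165, [0.478, 0.026, 0.039]), (243, 149, [0.479, 0.026, 0.04]), (246, 139, [0.471, 0.024, 0.059]), (249, 161, [0.471, 0.024, 0.062]), (252, 161, [0.471, 0.024, 0.065]), (255, 159, [0.471, 0.023, 0.067]), (258, 161, [0.47, 0.023, 0.071]), (261, 166, [0.47, 0.023, 0.074])]
300 [(240, 164, [0.478, 0.027, 0.04]), (243, 139, [0.48, 0.027, 0.039]), (246, 140, [0.471, 0.025, 0.058]), (249, 160, [0.471, 0.025, 0.063]), (252, 159, [0.471, 0.025, 0.064]), (255, 158, [0.471, 0.024, 0.068]), (258, 159, [0.471, 0.024, 0.07]), (261, 160, [0.47, 0.024, 0.074])]
302 [(240, 139, [0.479, 0.029, 0.038]), (243, 130, [0.48, 0.029, 0.039]), (246, 132, [0.471, 0.026, 0.06]), (249, 159, [0.471, 0.026, 0.062]), (252, 159, [0.471, 0.026, 0.064]), (255, 159, [0.471, 0.025, 0.069]), (258, 159, [0.471, 0.025, 0.071]), (261, 159, [0.471, 0.024, 0.073])]
```

View pics/c3.png

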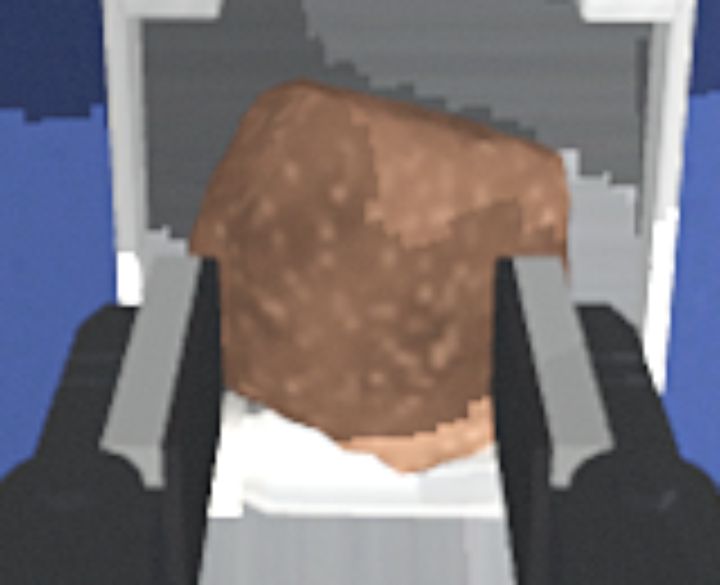

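The enlarged view shows both fingertips ending above the rock: their lower ends lie at z ≈ 0.058 though TCP z reads 0.0255. The real tips are therefore about 31 mm above the reported TCP at this opening. I'll reopen and descend further.

step_arm(moves=[[64, 0, 0.02, 0, 0], [64, 0, 0.02, 0, 0], [64, 0, 0.02, 0, 0], [64, 0, 0.02, 0, 0], [64, 0, 0.02, -0.1, 0], [64, 0, 0.02, -0.2, 0], [64, 0, 0.02, -0.2, 0], [64, 0, 0.02, -0.2, 0]])

```text
time_s: 4.78
position: [0.4809, 0.006, 0.0009]
tcp_rot: [-3.142, -0.002, 3.073]
force: [0.1, 1.3, -0.7]
opening: 0.0637
grip_force: 0.0
```

```bash
python3 - <<'E'
from h import *
s=sense();P=wpose(s);p,d=capture("wrist");C=wcloud(P,d);print(s["position"],s["force"],s["opening"])
m=(np.ptp(p.astype(int),axis=2)<12)&(C[...,2]<.09)&(C[...,0]>.46)&(C[...,0]<.476)&(C[...,2]>.03)
for sgn in(-1,1):
    Q=C[m&(sgn*(C[...,1]-.005)>.02)&(sgn*(C[...,1]-.005)<.06)]
    print(len(Q),np.percentile(Q,[1,5,50],axis=0).round(4).tolist())
cv2.imwrite("pics/c4.png",p[150:330,140:380][...,::-1].repeat(3,0).repeat(3,1))
E
```

```text
[0.48089779 0.00599636 0.0009375 ] [ 0.11829199  1.25559154 -0.71810014] 0.06370898701413374
3870 [[0.4621, -0.0535, 0.0416], [0.4633, -0.0484, 0.0469], [0.4665, -0.0304, 0.0806]]
2840 [[0.4688, 0.0386, 0.0416], [0.4695, 0.0396, 0.0466], [0.4712, 0.0452, 0.0765]]
```

View pics/c4.png

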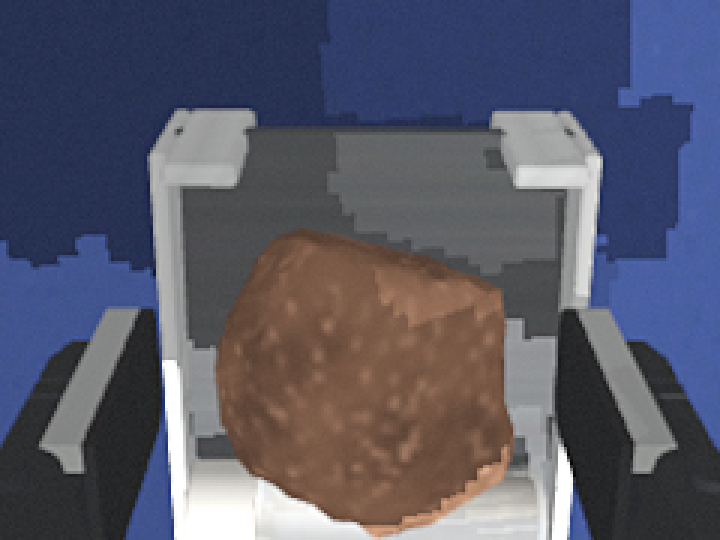

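The view shows the fingers now on either side of the rock and outside the chute lips at about crop (130,320) and (590,320), with the tips still above the lips. I'll go 6 mm lower and close.

step_arm(moves=[[64, 0, 0, -0.05, 0], [64, 0, 0, -0.05, 0], [35, 0, 0, -0.05, 0], [35, 0, 0, -0.05, 0], [35, 0, 0, -0.05, 0], [35, 0, 0, -0.05, 0], [35, 0, 0, -0.05, 0], [35, 0, 0, -0.05, 0]])

```text
time_s: 5.5
position: [0.4819, 0.0062, -0.0038]
tcp_rot: [3.141, 0.0, 3.072]
force: [-1.6, 1.5, 5.3]
opening: 0.0448
grip_force: 60.6
```

step_arm(moves=[[35, 0, 0, 0.15, 0], [35, 0, 0, 0.4, 0], [35, 0, 0, 0.7, 0], [35, 0, 0, 1, 0], [35, 0, 0, 1, 0], [35, 0, 0, 1, 0]])

```text
time_s: 6.0
position: [0.4842, 0.0057, 0.1179]
tcp_rot: [-3.141, 0.006, 3.073]
force: [0.1, 0.3, -1.4]
opening: 0.0446
grip_force: 62.2
```

step_arm(moves=[[35, -0.2, 0.2, 0, 0], [35, -0.42, 0.5, 0, 0], [35, -0.42, 0.78, 0, 0], [35, -0.42, 0.78, 0, 0], [35, -0.42, 0.78, 0, 0]])

```text
time_s: 6.42
position: [0.4291, 0.1006, 0.1135]
tcp_rot: [-3.141, -0.004, 3.077]
force: [1.3, 0.6, -1.0]
opening: 0.045
grip_force: 62.3
```

step_arm(moves=[[35, -0.2, 0.3, 0, 0], [35, -0.42, 0.6, 0, 0], [35, -0.42, 0.78, 0, 0], [35, -0.42, 0.78, 0, 0], [35, -0.42, 0.78, 0, 0]])

```text
time_s: 6.83
position: [0.3806, 0.1928, 0.1145]
tcp_rot: [-3.14, -0.001, 3.075]
force: [-0.7, 0.1, -1.6]
opening: 0.045
grip_force: 62.5
```

```bash
python3 - <<'E'
from h import *
s,P,p,d,C=shot("w5");print(s["time_s"],s["position"],s["opening"],s["grip_force"]);np.save("w5C.npy",C)
t,_=capture("top");cv2.imwrite("pics/t5.png",t[...,::-1])
cv2.imwrite("pics/m5.png",np.hstack([cv2.resize(p,(416,312)),cv2.resize(t[110:275,100:320],(416,312),interpolation=cv2.INTER_CUBIC)])[:,:,::-1][:,:800])
E
```

```text
6.8333 [0.38063457 0.19280463 0.1145276 ] 0.04499141665833056 62.48530564480461
```

View pics/m5.png

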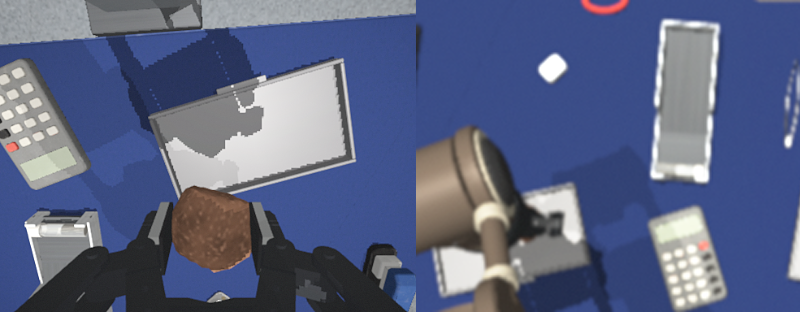

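The wrist view (left) shows the rock held and the long tray with rim corners at about (150,118), (343,58) and (355,160). The top view (right) shows the vial at the chute's stop at crop (683,172).

```bash
python3 - <<'E'
from h import *
s=sense();P=wpose(s)
k=512/416
q=[wray(P,u*k,v*k,.018) for u,v in[(150,118),(343,58),(355,160)]]
print(np.round(q,4),np.linalg.norm(q[0]-q[1]),np.linalg.norm(q[2]-q[1]),"centre",((q[0]+q[2])/2).round(4))
E
```

```text
[[0.3396 0.1339 0.018 ]
 [0.2954 0.3263 0.018 ]
 [0.4005 0.3489 0.018 ]] 0.1973992162644041 0.10752131625451436 centre [0.37   0.2414 0.018 ]
```

step_arm(moves=[[35, -0.05, 0, -0.3, 0], [35, -0.05, 0, -0.6, 0], [35, -0.05, 0, -0.8, 0], [35, -0.05, 0, -0.95, 0], [35, -0.05, 0, -1, 0], [35, -0.05, 0, -1, 0]])

```text
time_s: 7.43
position: [0.3737, 0.1913, -0.0062]
tcp_rot: [-3.139, -0.004, 3.07]
force: [0.3, -0.3, -1.8]
opening: 0.0447
grip_force: 62.5
```

step_arm(moves=[[35, 0, 0, -0.04, 0], [35, 0, 0, -0.08, 0], [35, 0, 0, -0.08, 0], [60, 0, 0, -0.08, 0], [60, 0, 0, -0.08, 0], [60, 0, 0, -0.08, 0], [60, 0, 0, -0.08, 0]])

```text
time_s: 8.02
position: [0.3757, 0.1935, -0.0135]
tcp_rot: [3.141, 0.001, 3.073]
force: [-0.4, 0.6, -0.8]
opening: 0.06
grip_force: 0.0
```

step_arm(moves=[[60, 0, 0, 0.2, 0], [60, 0, 0, 0.5, 0], [60, 0, 0, 0.8, 0], [60, 0, 0, 1, 0], [60, 0, 0, 1, 0]])

```text
time_s: 8.43
position: [0.3799, 0.1952, 0.1116]
tcp_rot: [3.136, 0.011, 3.073]
force: [0.3, 0.5, 0.4]
opening: 0.0601
grip_force: 0.0
```

step_arm(moves=[[60, 0.2, 0, 0.2, -0.03], [60, 0.5, 0, 0.4, -0.06], [60, 0.8, 0, 0.4, -0.1], [60, 0.8, 0, 0.4, -0.115], [60, 0.8, 0, 0.4, -0.115]])

```text
time_s: 8.85
position: [0.4726, 0.1931, 0.1537]
tcp_rot: [3.141, 0.0, 2.709]
force: [-0.8, -0.7, -0.3]
opening: 0.0598
grip_force: 0.0
```

step_arm(moves=[[60, 0.3, -0.05, 0, -0.03], [60, 0.6, -0.05, 0, -0.06], [60, 0.8, -0.05, 0, -0.1], [60, 0.8, -0.05, 0, -0.115], [60, 0.8, -0.05, 0, -0.115], [60, 0.8, -0.05, 0, -0.115]])

```text
time_s: 9.35
position: [0.5649, 0.1869, 0.1524]
tcp_rot: [-3.138, -0.002, 2.353]
force: [-0.0, -0.9, 0.2]
opening: 0.0596
grip_force: 0.0
```

```bash
cat >> h.py <<'E'
def blob(p,C,P,z,cx,cy,r,thr=150):
    "bright blob near (cx,cy): centroid, min-area rect -> world"
    m=((p.min(2)>thr)&(np.hypot(C[...,0]-cx,C[...,1]-cy)<r)).astype(np.uint8)
    c=max(cv2.findContours(m,0,2)[0],key=cv2.contourArea);rc=cv2.minAreaRect(c)
    w=np.array([wray(P,*q,z)[:2] for q in cv2.boxPoints(rc)]);e=[w[1]-w[0],w[2]-w[1]]
    return rc[0],w.mean(0).round(4),[(np.linalg.norm(x).round(4),np.degrees(np.arctan2(x[1],x[0])).round(1)) for x in e]
E
python3 - <<'E'
from h import *
s,P,p,d,C=shot("w6");print(s["position"],s["tcp_rot"])
print(blob(p,C,P,.012,.605,.186,.04))
b=C[(np.hypot(C[...,0]-.605,C[...,1]-.186)<.04)&(C[...,2]>.009)&(C[...,2]<.03)];print(len(b),np.percentile(b,[1,50,99],axis=0).round(4).tolist())
E
```

```text
[0.56490037 0.18694352 0.15241995] [-3.13843904e+00 -2.11206259e-03  2.35263663e+00]
((290.0, 199.5), array([0.6056, 0.191 ]), [(np.float64(0.0242), np.float64(44.8)), (np.float64(0.036), np.float64(-42.8))])
661 [[0.5896, 0.1743, 0.0128], [0.6053, 0.1901, 0.0142], [0.6215, 0.2058, 0.016]]
```

View pics/w6.png

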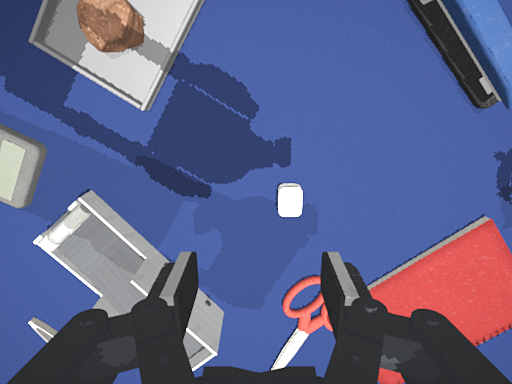

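The wrist view shows the rock in the long tray at (110,22), the vial at the stop at (68,227), and the lens at (290,200) aligned with the fingers. Descending on the lens.

step_arm(moves=[[50, 0.2, 0.01, -0.3, 0], [50, 0.33, 0.01, -0.6, 0], [50, 0.33, 0.01, -0.9, 0], [50, 0.33, 0.01, -1, 0], [50, 0.33, 0.01, -1, 0], [50, 0.33, 0.01, -1, 0]])

```text
time_s: 9.9
position: [0.605, 0.1884, 0.0336]
tcp_rot: [-3.14, -0.001, 2.351]
force: [-0.4, -0.2, -0.2]
opening: 0.05
grip_force: 0.0
```

step_arm(moves=[[50, 0, 0, -0.2, 0], [50, 0, 0, -0.35, 0], [50, 0, 0, -0.45, 0], [50, 0, 0, -0.48, 0], [50, 0, 0, -0.48, 0], [50, 0, 0, -0.48, 0]])

```text
time_s: 10.4
position: [0.6078, 0.1887, -0.0221]
tcp_rot: [3.139, 0.001, 2.35]
force: [0.3, 0.4, 0.0]
opening: 0.05
grip_force: 0.0
```

step_arm(moves=[[10, 0, 0, 0, 0], [10, 0, 0, 0, 0], [10, 0, 0, 0, 0], [10, 0, 0, 0, 0], [10, 0, 0, 0, 0], [10, 0, 0, 0, 0]])

```text
time_s: 10.9
position: [0.6081, 0.1887, -0.0219]
tcp_rot: [3.139, 0.001, 2.35]
force: [-1.8, 0.4, 5.9]
opening: 0.0215
grip_force: 60.2
```

step_arm(moves=[[10, 0, 0, 0.2, 0], [10, 0, 0, 0.5, 0], [10, 0, 0, 0.8, 0], [10, -0.3, 0.1, 1, 0], [10, -0.6, 0.3, 1, 0], [10, -0.9, 0.4, 1, 0], [10, -0.9, 0.4, 1, 0]])

```text
time_s: 11.48
position: [0.4894, 0.237, 0.0948]
tcp_rot: [-3.133, -0.006, 2.353]
force: [-0.4, -1.4, -1.0]
opening: 0.022
grip_force: 59.4
```

step_arm(moves=[[10, -0.3, 0.1, 0, 0], [10, -0.6, 0.3, 0, 0], [10, -0.9, 0.4, 0, 0], [10, -1, 0.4, 0, 0], [10, -1, 0.4, 0, 0], [10, -1, 0.4, 0, 0]])

```text
time_s: 11.98
position: [0.3785, 0.2843, 0.0963]
tcp_rot: [3.141, 0.001, 2.352]
force: [-0.0, 0.0, 0.0]
opening: 0.0217
grip_force: 59.4
```

```bash
python3 - <<'E'
from h import *
s,P,p,d,C=shot("w7");print(s["position"],s["opening"],s["grip_force"])
E
```

```text
[0.37849926 0.28433675 0.09631635] 0.02172302212037231 59.449546337127686
```

View pics/w7.png

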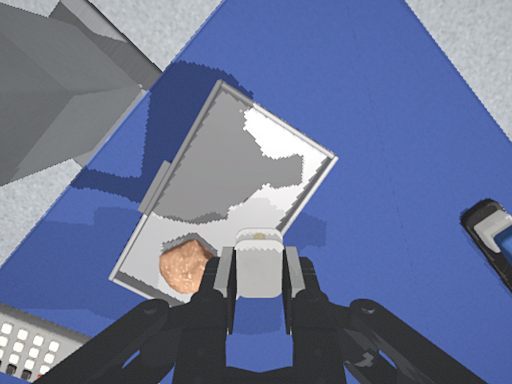

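The view shows the lens held level between the fingers at (260,265), with the rock in the tray at (187,268). Placing the lens.

step_arm(moves=[[10, -0.14, 0, -0.2, 0], [10, -0.14, 0, -0.5, 0], [10, -0.14, 0, -0.75, 0], [10, -0.14, 0, -0.88, 0], [10, -0.14, 0, -0.92, 0], [10, -0.14, 0, -0.93, 0], [10, -0.14, 0, -0.93, 0]])

```text
time_s: 12.62
position: [0.3634, 0.2845, -0.015]
tcp_rot: [3.14, 0.0, 2.349]
force: [0.4, 0.5, -0.1]
opening: 0.0219
grip_force: 59.5
```

step_arm(moves=[[40, 0, 0, 0, 0], [40, 0, 0, 0, 0], [40, 0, 0, 0, 0], [40, 0, 0, 0.2, 0], [40, 0, 0, 0.5, 0], [40, 0, 0, 0.9, 0], [40, 0, 0, 1, 0]])

```text
time_s: 13.2
position: [0.3647, 0.2863, 0.11]
tcp_rot: [3.133, 0.002, 2.35]
force: [1.2, 0.4, -0.5]
opening: 0.0401
grip_force: 0.0
```

step_arm(moves=[[40, 0.1, -0.3, 0.3, -0.03], [40, 0.2, -0.6, 0.4, -0.06], [40, 0.3, -0.8, 0.4, -0.1], [40, 0.3, -0.9, 0.4, -0.13], [40, 0.3, -0.9, 0.4, -0.13]])

```text
time_s: 13.62
position: [0.3989, 0.1744, 0.1543]
tcp_rot: [3.139, 0.001, 1.936]
force: [-0.8, 1.4, -0.8]
opening: 0.0401
grip_force: 0.0
```

step_arm(moves=[[40, 0.2, -0.3, 0, -0.03], [40, 0.3, -0.6, 0, -0.06], [40, 0.4, -0.9, 0, -0.1], [40, 0.4, -1, 0, -0.138], [40, 0.4, -1, 0, -0.138], [40, 0.4, -1, 0, -0.138]])

```text
time_s: 14.12
position: [0.4456, 0.0567, 0.1526]
tcp_rot: [-3.141, -0.001, 1.511]
force: [0.1, 0.4, -0.2]
opening: 0.0399
grip_force: 0.0
```

```bash
python3 - <<'E'
from h import *
s,P,p,d,C=shot("w8");print(s["position"],s["tcp_rot"]);np.save("w8C.npy",C)
E
```

```text
[0.44555066 0.05674954 0.15264971] [-3.14123902e+00 -9.21681857e-04  1.51059211e+00]
```

View pics/w8.png

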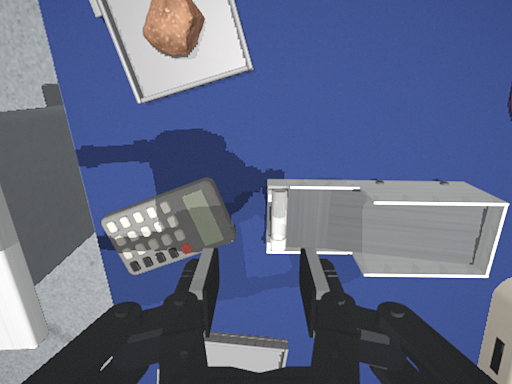

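The vial lies against the stop at image (280,218), spanning rows 190–249 with the cap toward −y.

```bash
python3 - <<'E'
from h import *
s=sense();P=wpose(s);C=np.load("w8C.npy");p=cv2.imread("pics/w8.png")
for u,v in[(272,192),(288,192),(272,243),(286,243),(279,192),(279,246)]:print((u,v),wray(P,u,v,.025).round(4))
for u,v in[(279,200),(279,218),(279,235),(300,220),(320,220)]:print(C[v,u].round(4))
print(C[218,262:300].round(3)[:,[0,2]].tolist());print(cv2.cvtColor(p,6)[218,262:300].tolist())
E
```

```text
(272, 192) [0.4561 0.0429 0.025 ]
(288, 192) [0.4717 0.042  0.025 ]
(272, 243) [ 0.4535 -0.0125  0.025 ]
(286, 243) [ 0.4679 -0.0133  0.025 ]
(279, 192) [0.4629 0.0425 0.025 ]
(279, 246) [ 0.4606 -0.0164  0.025 ]
[0.4624 0.036  0.0318]
[0.4618 0.0165 0.0299]
[ 0.4609 -0.0014  0.0312]
[0.484 0.007 0.016]
[0.5043 0.0066 0.018 ]
[[0.445, -0.001], [0.446, -0.0], [0.447, 0.0], [0.448, -0.001], [0.449, 0.0], [0.45, 0.015], [0.451, 0.014], [0.452, 0.014], [0.453, 0.013], [0.454, 0.026], [0.455, 0.027], [0.456, 0.028], [0.457, 0.029], [0.458, 0.029], [0.459, 0.03], [0.46, 0.03], [0.461, 0.03], [0.462, 0.03], [0.463, 0.03], [0.464, 0.03], [0.465, 0.03], [0.466, 0.028], [0.467, 0.029], [0.468, 0.026], [0.47, 0.015], [0.471, 0.016], [0.472, 0.015], [0.473, 0.016], [0.474, 0.016], [0.475, 0.016], [0.476, 0.017], [0.477, 0.015], [0.478, 0.017], [0.479, 0.016], [0.48, 0.016], [0.481, 0.017], [0.482, 0.016], [0.483, 0.017]]
[84, 84, 61, 35, 75, 125, 142, 98, 53, 130, 202, 231, 242, 245, 244, 243, 238, 234, 245, 252, 249, 247, 232, 233, 189, 125, 130, 130, 128, 132, 134, 133, 131, 131, 129, 129, 131, 132]
```

step_arm(moves=[[40, 0.13, -0.2, -0.2, 0], [40, 0.13, -0.37, -0.5, 0], [40, 0.13, -0.37, -0.8, 0], [40, 0.13, -0.37, -0.9, 0], [40, 0.13, -0.37, -0.9, 0], [40, 0.13, -0.37, -0.9, 0]])

```text
time_s: 14.67
position: [0.4605, 0.0134, 0.0441]
tcp_rot: [-3.139, -0.0, 1.512]
force: [0.3, -0.7, 0.4]
opening: 0.0404
grip_force: 0.0
```

```bash
python3 - <<'E'
from h import *
s,P,p,d,C=shot("w9");print(s["position"],s["tcp_rot"],s["force"])
E
```

```text
[0.46052234 0.01337151 0.04407491] [-3.13948224e+00 -3.88419907e-04  1.51162777e+00] [ 0.25943166 -0.74592818  0.42250581]
```

View pics/w9.png

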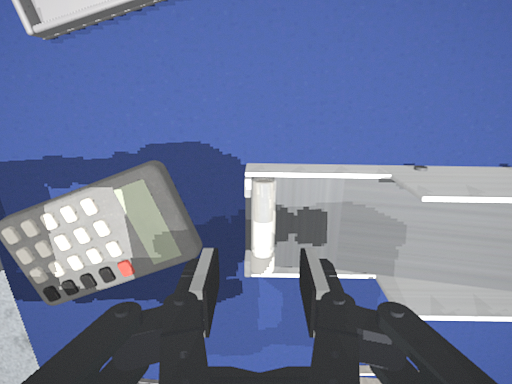

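The view shows the vial at (263,215), centred between the two fingers at (205,280) and (315,280). Descending and gripping.

step_arm(moves=[[40, 0.01, -0.01, -0.15, 0], [40, 0.01, -0.01, -0.3, 0], [40, 0.01, -0.01, -0.4, 0], [40, 0.01, -0.01, -0.45, 0], [40, 0.01, -0.01, -0.45, 0], [40, 0.01, -0.01, -0.45, 0]])

```text
time_s: 15.22
position: [0.4639, 0.0111, -0.0082]
tcp_rot: [3.139, -0.0, 1.509]
force: [0.3, 1.0, -0.2]
opening: 0.0403
grip_force: 0.0
```

step_arm(moves=[[5, 0, 0, 0, 0], [5, 0, 0, 0, 0], [5, 0, 0, 0, 0], [5, 0, 0, 0, 0], [5, 0, 0, 0, 0], [5, 0, 0, 0, 0], [5, 0, 0, 0, 0]])

```text
time_s: 15.8
position: [0.4639, 0.0108, -0.0079]
tcp_rot: [3.139, -0.0, 1.508]
force: [-0.9, 0.7, 5.7]
opening: 0.0125
grip_force: 58.6
```

Grip seems to be at the vial's upper half; I'll regrip 4 mm lower.

step_arm(moves=[[30, 0, 0, 0, 0], [30, 0, 0, 0, 0], [30, 0, 0, -0.035, 0], [30, 0, 0, -0.035, 0], [5, 0, 0, -0.035, 0], [5, 0, 0, -0.035, 0], [5, 0, 0, -0.035, 0], [5, 0, 0, -0.035, 0]])

```text
time_s: 16.47
position: [0.4637, 0.0106, -0.0131]
tcp_rot: [3.14, 0.0, 1.508]
force: [1.6, -0.3, 3.6]
opening: 0.0129
grip_force: 58.7
```

step_arm(moves=[[5, 0, 0, 0, 0], [5, 0, 0, 0.05, 0], [5, 0, 0, 0.2, 0], [5, 0, 0, 0.4, 0], [5, 0, 0, 0.7, 0], [5, 0, 0, 1, 0], [5, 0, 0, 1, 0]])

```text
time_s: 17.05
position: [0.4666, 0.0105, 0.1125]
tcp_rot: [3.132, 0.0, 1.508]
force: [1.4, -0.1, 0.9]
opening: 0.0132
grip_force: 59.4
```

step_arm(moves=[[5, -0.1, -0.2, 0, -0.01], [5, -0.3, -0.5, 0, -0.03], [5, -0.5, -0.8, 0, -0.04], [5, -0.5, -0.95, 0, -0.04], [5, -0.5, -0.95, 0, -0.04]])

```text
time_s: 17.47
position: [0.3997, -0.1053, 0.1055]
tcp_rot: [-3.138, 0.001, 1.379]
force: [0.4, 0.1, 0.1]
opening: 0.0129
grip_force: 59.4
```

step_arm(moves=[[5, -0.1, -0.2, 0, 0], [5, -0.3, -0.5, 0, 0], [5, -0.5, -0.8, 0, 0], [5, -0.5, -0.95, 0, 0], [5, -0.5, -0.95, 0, 0], [5, -0.5, -0.95, 0, 0]])

```text
time_s: 17.97
position: [0.342, -0.2169, 0.1059]
tcp_rot: [-3.14, -0.002, 1.38]
force: [-0.3, 1.3, -0.8]
opening: 0.013
grip_force: 59.4
```

```bash
python3 - <<'E'
from h import *
s,P,p,d,C=shot("w10");print(s["position"],s["tcp_rot"],s["opening"],s["grip_force"]);np.save("w10C.npy",C)
E
```

```text
[ 0.34198726 -0.21688808  0.10594673] [-3.13997624e+00 -1.69854265e-03  1.37975489e+00] 0.013011549247684951 59.40820634365082
```

View pics/w10.png

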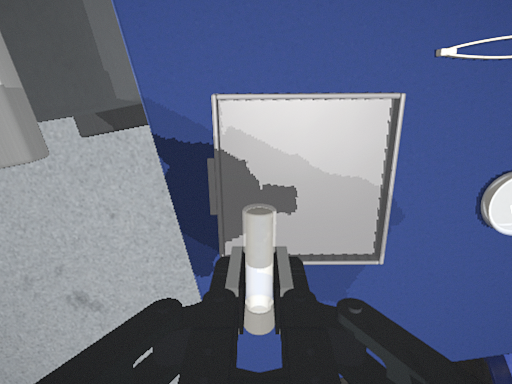

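The view shows the vial held level at (260,270). The square tray's rim corners are at about (213,97), (404,95) and (383,263).

```bash
python3 - <<'E'
from h import *
P=wpose(sense())
q=[wray(P,u,v,.018) for u,v in[(213,96),(404,94),(383,263)]]
print(np.round(q,4),np.linalg.norm(q[0]-q[1]),np.linalg.norm(q[2]-q[1]),"c",((q[0]+q[2])/2).round(4),np.degrees(np.arctan2(*(q[1]-q[0])[[1,0]])))
E
```

```text
[[ 0.3204 -0.1335  0.018 ]
 [ 0.4647 -0.1597  0.018 ]
 [ 0.4391 -0.305   0.018 ]] 0.1466353159884826 0.1475687648329165 c [ 0.3798 -0.2192  0.018 ] -10.307257333191947
```

step_arm(moves=[[5, 0.06, 0.02, -0.2, 0], [5, 0.06, 0.02, -0.5, 0], [5, 0.06, 0.02, -0.75, 0], [5, 0.06, 0.02, -0.9, 0], [5, 0.06, 0.02, -0.97, 0], [5, 0.06, 0.02, -1, 0], [5, 0.06, 0.02, -1, 0]])

```text
time_s: 18.6
position: [0.3498, -0.2137, -0.014]
tcp_rot: [-3.14, -0.001, 1.384]
force: [-1.0, 0.1, -0.7]
opening: 0.0133
grip_force: 59.4
```

step_arm(moves=[[5, 0, 0, -0.03, 0], [5, 0, 0, -0.06, 0], [5, 0, 0, -0.06, 0], [5, 0, 0, -0.06, 0]])

```text
time_s: 18.93
position: [0.3503, -0.2152, -0.0202]
tcp_rot: [3.141, 0.0, 1.382]
force: [0.0, 0.1, -0.3]
opening: 0.0133
grip_force: 59.4
```

Down about 3 mm more, watching the force, then release gently.

step_arm(moves=[[5, 0, 0, -0.02, 0], [5, 0, 0, -0.025, 0], [5, 0, 0, -0.025, 0], [16, 0, 0, -0.025, 0], [18, 0, 0, -0.025, 0], [20, 0, 0, -0.025, 0], [22, 0, 0, -0.025, 0], [24, 0, 0, -0.025, 0]])

```text
time_s: 19.6
position: [0.3498, -0.2149, -0.0237]
tcp_rot: [3.142, 0.0, 1.382]
force: [-0.1, -0.8, 0.5]
opening: 0.0241
grip_force: 0.0
```

step_arm(moves=[[26, 0, 0, 0, 0], [28, 0, 0, 0, 0], [28, 0, 0, 0.2, 0], [28, 0, 0, 0.5, 0], [28, 0, 0, 0.9, 0], [28, 0, 0, 1, 0], [28, 0, 0, 1, 0]])

```text
time_s: 20.18
position: [0.3537, -0.2178, 0.1012]
tcp_rot: [3.132, 0.005, 1.382]
force: [1.2, -0.6, -0.4]
opening: 0.0282
grip_force: 0.0
```

```bash
python3 - <<'E'
from h import *
s,P,p,d,C=shot("w11");print(s["position"],s["opening"])
m=((p.min(2)>200)&(C[...,2]>.014)&(C[...,2]<.03)&(np.abs(C[...,0]-.38)<.06)&(np.abs(C[...,1]+.22)<.06))
v,u=np.nonzero(m);print(len(u),u.mean(),v.mean(),np.percentile(C[m],[2,50,98],axis=0).round(4).tolist())
cv2.imwrite("pics/m11.png",p[...,::-1])
print("dish",blob(p,C,P,.012,.5615,-.2745,.05))
E
```

```text
[ 0.35369827 -0.21780966  0.10120535] 0.02818232240407988
471 253.32908704883226 193.19108280254778 [[0.3411, -0.2434, 0.0149], [0.3484, -0.2182, 0.0188], [0.3595, -0.187, 0.0205]]
dish ((490.5, 206.5), array([ 0.5487, -0.2721]), [(np.float64(0.0348), np.float64(-11.0)), (np.float64(0.0591), np.float64(-86.3))])
```

View pics/m11.png

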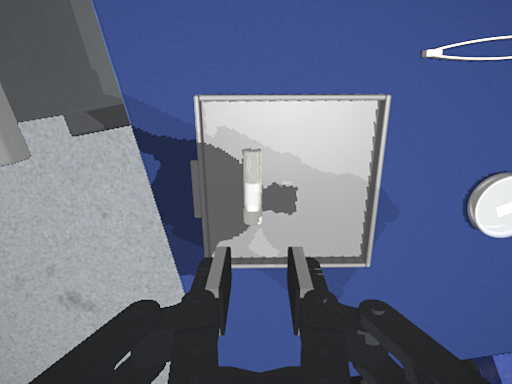

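The view shows the vial lying at rest in the square tray at (253,187), about world (0.349, −0.216). The dish is at (498,205). Next I'll turn and move over the dish.

step_arm(moves=[[80, 0.1, 0, 0.2, 0.035], [80, 0.2, -0.1, 0.4, 0.07], [80, 0.4, -0.2, 0.4, 0.105], [80, 0.6, -0.2, 0.4, 0.14], [80, 0.75, -0.2, 0.4, 0.175], [80, 0.75, -0.2, 0.4, 0.21], [80, 0.75, -0.2, 0.4, 0.25], [80, 0.75, -0.2, 0.4, 0.25]])

```text
time_s: 20.9
position: [0.4386, -0.2379, 0.1419]
tcp_rot: [-3.14, -0.004, 2.17]
force: [-0.0, 0.8, 0.3]
opening: 0.0799
grip_force: 0.0
```

step_arm(moves=[[80, 0.2, -0.1, 0, 0.035], [80, 0.4, -0.2, 0, 0.07], [80, 0.6, -0.27, 0, 0.105], [80, 0.75, -0.27, 0, 0.14], [80, 0.75, -0.27, 0, 0.175], [80, 0.75, -0.27, 0, 0.21], [80, 0.75, -0.27, 0, 0.25], [80, 0.75, -0.27, 0, 0.25]])

```text
time_s: 21.57
position: [0.5286, -0.2706, 0.1423]
tcp_rot: [3.14, -0.003, 2.952]
force: [-0.9, 0.2, 0.1]
opening: 0.0804
grip_force: 0.0
```

```bash
python3 - <<'E'
from h import *
s,P,p,d,C=shot("w12");print(s["position"],s["tcp_rot"],s["opening"])
for t in(120,150,180):print("dish",blob(p,C,P,.012,.562,-.2745,.045,t))
m=(np.hypot(C[...,0]-.562,C[...,1]+.2745)<.045)&(C[...,2]>.008)&(C[...,2]<.03);Q=C[m]
print(len(Q),np.percentile(Q,[1,50,99],axis=0).round(4).tolist())
print("circle",cv2.minEnclosingCircle((Q[:,:2]*1000).astype(np.float32)))
E
```

```text
[ 0.5286349  -0.27062749  0.14227112] [ 3.14038578 -0.00322911  2.95221385] 0.08038874628053992
dish ((261.0, 210.50001525878906), array([ 0.5636, -0.2737]), [(np.float64(0.0569), np.float64(125.0)), (np.float64(0.0571), np.float64(33.3))])
dish ((260.5, 210.0), array([ 0.5629, -0.2741]), [(np.float64(0.0556), np.float64(79.1)), (np.float64(0.0583), np.float64(-9.2))])
dish ((261.0, 210.0), array([ 0.563 , -0.2736]), [(np.float64(0.0547), np.float64(79.1)), (np.float64(0.0561), np.float64(-9.2))])
2539 [[0.5334, -0.3008, 0.0099], [0.5599, -0.2734, 0.0151], [0.5881, -0.2466, 0.0167]]
circle ((561.5994873046875, -273.7939453125), 29.13174057006836)
```

step_arm(moves=[[80, 0.15, -0.03, -0.2, 0], [80, 0.28, -0.03, -0.5, 0], [80, 0.28, -0.03, -0.8, 0], [80, 0.28, -0.03, -0.95, 0], [80, 0.28, -0.03, -1, 0], [80, 0.28, -0.03, -1, 0]])

```text
time_s: 22.12
position: [0.5609, -0.2736, 0.0213]
tcp_rot: [3.14, -0.006, 2.95]
force: [-0.3, 1.2, -0.4]
opening: 0.08
grip_force: 0.0
```

step_arm(moves=[[80, 0, 0, -0.15, 0], [80, 0, 0, -0.3, 0], [80, 0, 0, -0.38, 0], [80, 0, 0, -0.42, 0], [80, 0, 0, -0.44, 0], [80, 0, 0, -0.44, 0]])

```text
time_s: 22.62
position: [0.5639, -0.2752, -0.0279]
tcp_rot: [-3.141, 0.001, 2.953]
force: [0.0, -0.6, 0.9]
opening: 0.0801
grip_force: 0.0
```

```bash
python3 - <<'E'
from h import *
s,P,p,d,C=shot("w13");print(s["position"],s["force"])
m=(np.ptp(p.astype(int),axis=2)<14)&(p.max(2)>100)&(C[...,2]>.004)&(C[...,2]<.06)&(abs(C[...,0]-.562)<.02)&(abs(C[...,1]+.274)>.036)&(abs(C[...,1]+.274)<.06)
for sg in(-1,1):
    Q=C[m&(sg*(C[...,1]+.274)>0)];print(len(Q),np.percentile(Q,[1,10,50,90],axis=0).round(4).tolist() if len(Q) else 0)
m=(np.hypot(C[...,0]-.562,C[...,1]+.2745)<.034)&(C[...,2]>.01)&(C[...,2]<.02);print(np.percentile(C[m],[1,50,99],axis=0).round(4).tolist())
E
```

```text
[ 0.56385987 -0.27521713 -0.02788052] [ 0.0453232  -0.55736544  0.92467323]
571 [[0.5424, -0.3174, 0.0184], [0.5429, -0.3168, 0.0227], [0.5435, -0.315, 0.0382], [0.5444, -0.3133, 0.0504]]
542 [[0.5588, -0.2311, 0.0186], [0.5594, -0.2305, 0.0226], [0.5601, -0.2288, 0.0367], [0.5612, -0.2269, 0.0505]]
[[0.5337, -0.3005, 0.0114], [0.559, -0.2732, 0.0152], [0.5884, -0.2468, 0.0165]]
```

step_arm(moves=[[80, -0.01, 0.01, -0.04, 0], [80, -0.01, 0.01, -0.04, 0], [64, -0.01, 0.01, -0.04, 0], [64, -0.01, 0.01, -0.04, 0], [60, -0.01, 0.01, -0.04, 0], [60, -0.01, 0.01, -0.04, 0]])

```text
time_s: 23.17
position: [0.5623, -0.2738, -0.0331]
tcp_rot: [-3.141, 0.0, 2.953]
force: [0.5, 0.7, -0.4]
opening: 0.0597
grip_force: 0.0
```

step_arm(moves=[[57, 0, 0, 0, 0], [55, 0, 0, 0, 0], [52, 0, 0, 0, 0], [50, 0, 0, 0, 0], [50, 0, 0, 0, 0], [50, 0, 0, 0, 0]])

```text
time_s: 23.67
position: [0.5626, -0.2739, -0.0325]
tcp_rot: [-3.141, 0.001, 2.953]
force: [-1.7, 0.2, 5.5]
opening: 0.0556
grip_force: 62.4
```

```bash
python3 - <<'E'
from h import *
s,P,p,d,C=shot("w14");print(s["position"],s["force"],s["opening"],s["grip_force"])
m=(np.hypot(C[...,0]-.562,C[...,1]+.2745)<.034)&(C[...,2]>.01)&(C[...,2]<.03);Q=C[m];print(np.percentile(Q,[1,50,99],axis=0).round(4).tolist())
Q=Q[np.hypot(Q[:,0]-.562,Q[:,1]+.2745)<.02]
print(np.linalg.lstsq(np.c_[Q[:,:2]-[.562,-.2745],np.ones(len(Q))],Q[:,2],rcond=None)[0])
E
```

```text
[ 0.56261565 -0.27393465 -0.03247197] [-1.66684471  0.21199823  5.52935668] 0.05561880441081951 62.43174433708191
[[0.5341, -0.3019, 0.011], [0.5586, -0.2727, 0.0153], [0.5886, -0.2431, 0.0285]]
[0.00038083 0.00233259 0.01529986]
```

Gripped level at 55.6 mm (58 mm dish with the usual ~2.5 mm reading offset). Lifting gently, then moving to the tray.

step_arm(moves=[[50, 0, 0, 0.05, 0], [50, 0, 0, 0.15, 0], [50, 0, 0, 0.3, 0], [50, 0, 0, 0.5, 0], [50, 0, 0, 0.6, 0], [50, 0, 0, 0.65, 0], [50, 0, 0, 0.65, 0]])

```text
time_s: 24.3
position: [0.5638, -0.2746, 0.047]
tcp_rot: [-3.14, 0.004, 2.953]
force: [0.6, -0.4, 0.3]
opening: 0.0555
grip_force: 63.4
```

```bash
python3 - <<'E'
from h import *
s,P,p,d,C=shot("w15");print(s["position"],s["force"],s["opening"],s["grip_force"])
Q=C[(np.hypot(C[...,0]-s["position"][0],C[...,1]-s["position"][1])<.02)&(C[...,2]>.05)&(C[...,2]<.14)]
print(len(Q));print(np.linalg.lstsq(np.c_[Q[:,:2]-Q[:,:2].mean(0),np.ones(len(Q))],Q[:,2],rcond=None)[0])
E
```

```text
[ 0.56378725 -0.27456941  0.04697337] [ 0.62869555 -0.42783302  0.27934893] 0.05545759678835881 63.390748500823975
5262
[0.003393   0.00034058 0.09471402]
```

step_arm(moves=[[50, -0.1, 0.03, 0, 0], [50, -0.3, 0.1, 0, 0], [50, -0.5, 0.16, 0, 0], [50, -0.63, 0.2, 0, 0], [50, -0.63, 0.2, 0, 0]])

```text
time_s: 24.77
position: [0.4809, -0.2467, 0.0419]
tcp_rot: [3.138, -0.009, 2.953]
force: [-0.2, 0.2, -1.0]
opening: 0.0555
grip_force: 63.4
```

step_arm(moves=[[50, -0.1, 0.03, 0, 0], [50, -0.3, 0.1, 0, 0], [50, -0.5, 0.16, 0, 0], [50, -0.6, 0.2, 0, 0], [50, -0.63, 0.2, 0, 0], [50, -0.63, 0.2, 0, 0], [50, -0.63, 0.2, 0, 0]])

```text
time_s: 25.35
position: [0.4123, -0.2265, 0.0448]
tcp_rot: [-3.141, 0.002, 2.953]
force: [-0.0, -0.4, 0.2]
opening: 0.0556
grip_force: 63.4
```

```bash
python3 - <<'E'
from h import *
s,P,p,d,C=shot("w16");print(s["position"],s["force"],s["opening"],s["grip_force"])
m=(C[...,2]>.010)&(C[...,2]<.03)&(abs(C[...,0]-.35)<.03)&(abs(C[...,1]+.216)<.045)
print(m.sum(),np.percentile(C[m],[2,50,98],axis=0).round(4).tolist())
E
```

```text
[ 0.41233976 -0.22651784  0.04477556] [-0.04711667 -0.38025138  0.21509404] 0.05558022533983587 63.40169548988342
2744 [[0.3368, -0.2442, 0.0132], [0.3474, -0.2141, 0.0188], [0.3583, -0.1841, 0.0209]]
```

step_arm(moves=[[50, 0, 0, -0.15, 0], [50, 0, 0, -0.3, 0], [50, 0, 0, -0.45, 0], [50, 0, 0, -0.54, 0], [50, 0, 0, -0.58, 0], [50, 0, 0, -0.6, 0], [50, 0, 0, -0.6, 0], [50, 0, 0, -0.6, 0]])

```text
time_s: 26.07
position: [0.4119, -0.2262, -0.0268]
tcp_rot: [-3.141, 0.001, 2.953]
force: [-0.3, 0.1, -0.7]
opening: 0.0556
grip_force: 63.4
```

step_arm(moves=[[57, 0, 0, -0.005, 0], [60, 0, 0, -0.005, 0], [64, 0, 0, -0.005, 0], [68, 0, 0, -0.005, 0], [70, 0, 0, -0.005, 0], [70, 0, 0, -0.005, 0]])

```text
time_s: 26.57
position: [0.4111, -0.2258, -0.0278]
tcp_rot: [-3.141, 0.0, 2.953]
force: [-0.2, -0.0, 0.9]
opening: 0.0701
grip_force: 0.0
```

step_arm(moves=[[70, 0, 0, 0.1, 0], [70, 0, 0, 0.3, 0], [70, 0, 0, 0.6, 0], [70, 0, 0, 0.9, 0], [70, 0, 0, 1, 0], [70, 0, 0, 1, 0]])

```text
time_s: 27.07
position: [0.4143, -0.2279, 0.0963]
tcp_rot: [-3.138, 0.009, 2.953]
force: [0.1, 0.6, 0.4]
opening: 0.0697
grip_force: 0.0
```

step_arm(moves=[[70, 0, 0.1, 0.3, 0], [70, 0, 0.4, 0.6, 0], [70, 0, 0.8, 0.8, 0], [70, 0, 1, 0.8, 0], [70, 0, 1, 0.8, 0]])

```text
time_s: 27.48
position: [0.4113, -0.1007, 0.1891]
tcp_rot: [3.138, 0.001, 2.958]
force: [0.2, -0.6, -0.5]
opening: 0.07
grip_force: 0.0
```

```bash
python3 - <<'E'
from h import *
s,P,p,d,C=shot("w17");print(s["time_s"],s["position"],s["force"])
Rt=lambda a:np.array([[np.cos(a),np.sin(a)],[-np.sin(a),np.cos(a)]])
def rep(n,m,C,c,a):
    Q=C[m];pc=np.percentile(Q,[3,50,97],axis=0);ctr=(pc[0]+pc[2])/2
    f=np.linalg.lstsq(np.c_[Q[:,:2]-ctr[:2],np.ones(len(Q))],Q[:,2],rcond=None)[0]
    print(n,len(Q),pc.round(4).tolist(),"in tray",(Rt(np.radians(a))@(ctr[:2]-c)).round(4),"slope",f[:2].round(3))
rep("vial",(C[...,2]>.012)&(C[...,2]<.03)&(abs(C[...,0]-.35)<.028)&(abs(C[...,1]+.214)<.045),C,[.379,-.22],-10)
rep("dish",(C[...,2]>.012)&(C[...,2]<.03)&(np.hypot(C[...,0]-.412,C[...,1]+.226)<.033),C,[.379,-.22],-10)
t,dt=capture("top");T=cloud("top",dt)
rep("rock",(T[...,2]>.018)&(T[...,2]<.06)&(np.hypot(T[...,0]-.376,T[...,1]-.192)<.035),T,[.37,.237],13)
rep("lens",(T[...,2]>.011)&(T[...,2]<.04)&(np.hypot(T[...,0]-.362,T[...,1]-.283)<.022),T,[.37,.237],13)
E
```

```text
27.4833 [ 0.41125266 -0.10067118  0.18908058] [ 0.17629384 -0.60302177 -0.5250781 ]
vial 935 [[0.3371, -0.2431, 0.0136], [0.3474, -0.2134, 0.0185], [0.3578, -0.1835, 0.0207]] in tray [-0.0323  0.0011] slope [ 0.052 -0.019]
dish 2131 [[0.3855, -0.2497, 0.0159], [0.4098, -0.2239, 0.019], [0.436, -0.1985, 0.0204]] in tray [0.032  0.0015] slope [ 0.009 -0.015]
rock 280 [[0.3604, 0.1682, 0.0208], [0.3794, 0.188, 0.0332], [0.3987, 0.2114, 0.0402]] in tray [-0.0013 -0.0481] slope [0.197 0.078]
lens 120 [[0.3498, 0.2677, 0.0136], [0.3647, 0.2817, 0.0172], [0.3773, 0.2961, 0.0205]] in tray [0.0038 0.0452] slope [-0.008 -0.035]
```

All four things are flat and in place, and the arm is clear. Handing in.

```bash
python3 -c "
from h import *
print(hand_in())"
```

```text
the job is handed in; nothing more can be done
None
```

I handed the job in at about 27.5 s; no verdict came back. The last camera check showed the rock and lens in the long tray, the vial lying and the dish flat in the square tray, and the arm clear of everything.

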